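# Load the plate warmer and fit its thermometer

## Task

Get the plate warmer ready: seat the small culture dish flat in the warmer's round recess, and push the pin thermometer from the tube rack fully home into a thermometer well, collar down on the warmer's top. Only one of the four wells is still open all the way, the other three are blanked off inside, so feel for it; let go of both and leave everything else where it stands.

Things in the scene. Friction and masses are not known exactly. Their poses are not given: they have to be found in the camera images.
- warmer: Plate warmer, fixed to the table: an aluminium block 130 (x) by 200 (y) by 50 mm high, with a grey control panel 10 mm thick on its -x side. Origin: centre of the underside; z up. A round dish recess lies towards its -y end, a row of four wells along x near its +y end.
- recess (a point): Centre of the floor of the round recess: 64 mm in diameter, 5 mm deep, floor 45 mm above the table.
- well_a (a point): Centre of the mouth of a thermometer well, in the warmer's top face 50 mm above the table. The four wells look the same: upright, 8 mm in diameter, sharp-edged, 30 mm apart. One of them, any of the four, is open to 48 mm depth; the three others are blocked by a steel plug 20 mm below the mouth.
- well_b (a point): Mouth of the second well, as well_a; blocked or open.
- well_c (a point): Mouth of the third well, as well_a; blocked or open.
- well_d (a point): Mouth of the fourth well, as well_a; blocked or open.
- rack: Orange test-tube rack, fixed to the table: 220 (x) by 70 (y) by 52 mm high, two decks, five 17 mm holes 40 mm apart in a row along its x. Origin: centre of the underside.
- probe: Pin thermometer, 45 g, upright in one of the rack's holes, its collar on the rack's top. From the tip up: steel stem 6 mm thick, 44 mm long, tip tapered over 3 mm; black collar 26 mm wide, 4 mm thick; black round handle 18 mm thick, 46 mm long. Origin: the stem's tip (8 mm above the table in the rack); z up the stem. The rack's other things stand 75 mm or more away.
- collar (a point): Centre of the collar's underside on the thermometer, 44 mm from the tip.
- dish: Small closed culture dish, a round disc 60 mm in diameter and 18 mm high, 50 g, pale green-grey, lying flat on the table to the right of the warmer (-y). Origin: centre of the underside.
- tube1: Stoppered test tube, 15 mm in diameter with a 17 mm rubber stopper, 75 mm tall, standing in the rack, its top 29 mm above the rack's top. Origin: centre of the foot. To be left alone.
- tube2: A second test tube like tube1. To be left alone.
- big_dish: Large culture dish 90 mm in diameter, 18 mm high. Origin: centre of the underside. To be left alone.
- stack: Three large culture dishes in a pile 90 mm in diameter, 54 mm high. Origin: centre of the underside. To be left alone.
- jar: Glass jar with a steel cap, 64 mm in diameter, 80 mm high. Origin: centre of the underside. To be left alone.
- marker: Marker pen 130 mm long, 15 mm thick, lying along its x. Origin: middle of its underside. To be left alone.
Things that resemble listed ones, but are neither listed nor needed, are in the scene too. Leave any black, brown or turquoise look-alike of the dish alone.

How it is judged (in metres and radians):
At the end, for the whole second after the job is handed in: Small dish in the recess: centred within 4 mm, underside within 2 mm of its floor, tilt under 0.05 rad. Thermometer in the open well: collar within 3 mm of the warmer's top and 4 mm of the well's axis, tilt under 0.08 rad. Both released and at rest (horizontal distance between dish and recess below 0.004 m and z of dish in the frame of recess below 0.002 m and angle between dish's own z axis and vertical below 0.05 rad and z of collar in the frame of warmer below 0.053 m and angle between probe's own z axis and vertical below 0.08 rad and (horizontal distance between collar and well_a below 0.004 m or horizontal distance between collar and well_b below 0.004 m or horizontal distance between collar and well_c below 0.004 m or horizontal distance between collar and well_d below 0.004 m) and linear speed of each of dish, probe below 0.02 m/s); the robot touches nothing.
It fails at once if a thing to be left alone (test tubes, large dish, pile of dishes, jar, marker) is moved by more than 30 mm (distance of any of tube1, tube2, big_dish, stack, jar, marker from where it was at the start of the episode above 0.03 m).
It also fails if it takes over 64 s, if anything falls off the work surface, if the arm or the gripper's body presses on something with over 40 N, if the wrist force passes 120 N, or if a joint passes its speed limit or range.

## Robot

A 7-joint arm with a two-finger parallel gripper is mounted at the origin on the work surface. World frame = base frame: x ahead of the robot, y to its left, z up, the work surface at z = 0. Lengths are in m, angles in degrees, forces in N, time in s.
With the tool pointing down it reaches from about 0.4 to 0.85 m from the base axis. Payload 6.9 kg.
Tool frame: the origin (TCP) lies at the very end of the fingers, on their centre line; the grasp point (between the pads) lies 19 mm behind it (r.pinch_z is the distance from the TCP to the grasp point, in m); z points along the fingers, y is the line along which they close (so a half turn about z gives the same grasp; the last joint's range is limited). The gripper opens to 85 mm and grips with 20 to 120 N. Pads are 22 mm wide; open, the fingers measure 114 mm over their backs; the gripper's body (76 mm by 85 mm) begins 54 mm behind the grasp point. The pads swing forward as they close: fully open they stand 13 mm farther back than shut.
Start: joints at [-60.476, 29.078, -13.613, 85.955, 7.202, 65.827, -8.869], TCP at [0.249, 0.573, 0.231] pointing down, gripper open.
Joint ranges: [-176.47, 176.47], [-13.61, 117.27], [-81.72, 77.17], [0.22, 143.17], [-87.28, 267.28], [10, 112.55], [-165.47, 165.47]. Speed limits (degrees/s): [136.94, 136.94, 180, 180, 180, 180, 180].

## Interface

Orientations are given as [roll, pitch, yaw] about the fixed x, y, z axes, in that order (R = Rz(yaw) Ry(pitch) Rx(roll)).
In Python, from cell import r gives the robot as it stands.
- The arm moves only by the tool move_arm, never from a script. Its arguments are lists of equal length, an entry for each row: "claw": the closure, from 0 (fully open) to 1 (shut); "delta_pos": the shift along the tool's x, y, z in cm, a list of three; "twist": the turn, a rotation vector about the tool's x, y, z in rad, a list of three. A call has 1 to 5 rows; each row is the pose to reach, as a shift and turn from the pose commanded when the call began, along the tool's axes at that moment; what a row does not reach only later rows make up. A row lasts 1/10 s, in which the tool goes at most 50 mm and 8.59 degrees, less where a joint would pass 70% of its speed; a pose out of reach is approached as far as the arm can. A call with a gripper value outside its range is refused whole. The fingers move at their own pace and stop on an object; the grip force is fixed at half the most. Time passes only in rows, so rows that repeat a pose let the fingers close. It gives the time, the measured TCP pose, the force, the opening and the grip force at its end, in the units of the state.
- r.get_obs(): the state, without advancing time (a new reading comes with each control period).
- r.get_image(name): name is "side" or "top"; returns the picture (400x640x3 uint8, red, green, blue); there is no depth.
- r.camera_info(name): a dict with "K" (3x3 intrinsics, pixels), "k1" (the pictures are not rectified: a ray, as slopes to the right and down, at radius r is drawn at 1 + k1 r^2 times it, then the intrinsics apply), "rvec" (rotation vector, rad) and "tvec" (3), from world to camera coordinates, as OpenCV has them. Camera axes: x right, y down, z forward; pixel columns grow to the right and rows downward; lengths in m; the calibration is good to about 2 mm. A picture is of the moment at which its call begins. camera_info takes no time and is no camera call.
- r.finish_job(): hands the job in; it is judged then, once.
The state is a dict: "time_s": time; "qpos": joint angles; "joint_velocities": joint speeds; "tau": joint torques, N m; "tcp_pos": TCP position; "orientation": TCP orientation; "wrist_force": force on the tool from outside, world axes, zero at the start; "torque": the same for the moment, N m; "gripper_width": opening from 0.0 (shut) to 1.0 (fully open); "grasp_force": force on a finger pad.
Only numpy, scipy, OpenCV 4.12 (cv2) and the standard library are available. Lean on these libraries where they do the work, as an engineer would, in place of code of your own. Each camera call takes 0.05 s, during which the arm holds its last target. There are 200 camera calls.

## Working session

There is one attempt and no reset: what is moved stays moved. The work goes in short steps, Python scripts to look and compute and a tool call to move; the robot and the scene stay as the last step left them, time stands still between calls to the robot, and variables do not carry over. Pictures are saved under pics/ and viewed, at most 10 in all, crops included, and the job is handed in when it is done.

Besides the shell and the picture viewer there is one more tool, called after "Emit:" as name(argument=value, ...), one argument or row to a line, values as JSON. move_arm: Moves the arm, as the interface text tells. Its arguments: {"type":"object","properties":{"claw":{"type":"array"},"delta_pos":{"type":"array"},"twist":{"type":"array"}},"required":["claw","delta_pos","twist"]}

```bash
mkdir -p pics; ls; python3 - <<'E'
from cell import r
import cv2
for n in("top","side"):
    cv2.imwrite(f"pics/{n}0.png",r.get_image(n)[:,:,::-1]); print(n,r.camera_info(n))
print(r.get_obs(), r.pinch_z)
E
```

```text
pics
top {'K': array([[504.09746411,   0.        , 313.25081289],
       [  0.        , 504.09746411, 196.69666218],
       [  0.        ,   0.        ,   1.        ]]), 'k1': 0.011399883345630172, 'rvec': array([ 2.20562892, -2.16425519,  0.06267859]), 'tvec': array([-0.03325146,  0.63420431,  1.43317661])}
side {'K': array([[370.75424194,   0.        , 323.93464181],
       [  0.        , 370.75424194, 200.11032993],
       [  0.        ,   0.        ,   1.        ]]), 'k1': -0.03786711611547974, 'rvec': array([ 0.96903271, -2.22253417,  1.30391042]), 'tvec': array([0.37510716, 0.31076863, 0.5220173 ])}
{'time_s': 0.1, 'qpos': array([-60.47610711,  29.11898713, -13.61047256,  86.00336545,
         7.20395695,  65.8278213 ,  -8.86954766]), 'joint_velocities': array([ 0.03697006, -0.06106318, -0.07537307, -0.07381596,  0.11121421,
       -0.00653405, -0.06293551]), 'tau': array([-4.73404871e-03, -6.21837902e+01, -2.19474994e+00, -2.50206381e+01,
        1.24724334e-02,  7.86589313e-03, -2.06001965e-05]), 'tcp_pos': array([0.24889724, 0.57280321, 0.23053366]), 'orientation': array([-1.79908920e+02,  3.26536623e-03,  1.56522959e+02]), 'wrist_force': array([ 0.70801543, -0.79966458,  1.38975043]), 'torque': array([-0.01800804, -0.04072306,  0.05632621]), 'grasp_force': 0.0, 'gripper_width': 0.9972338789404854} 0.0187
```

View pics/top0.png

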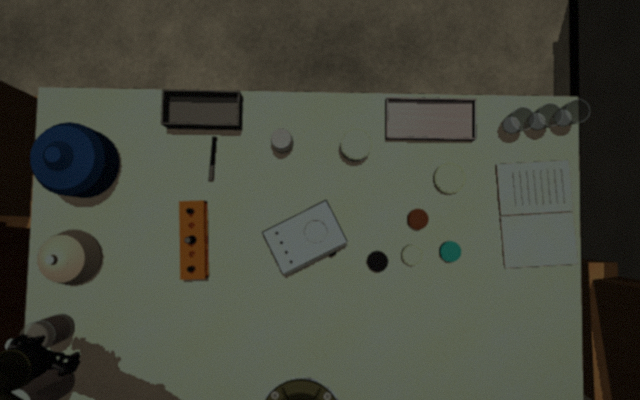

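View pics/side0.png

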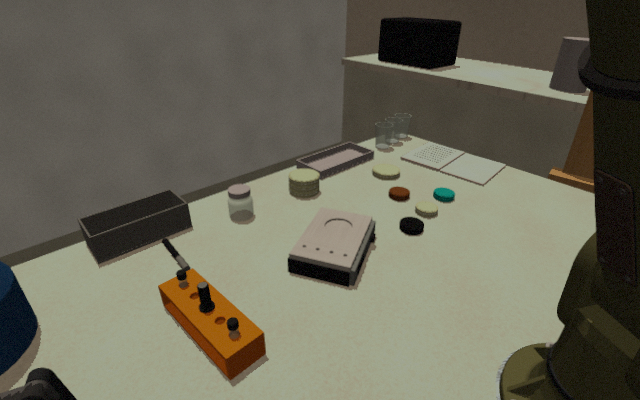

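The top view shows these dish candidates:
- pale (410,255)
- black (377,261)
- brown (417,219)
- turquoise (450,251)
- large dish (447,179)
- pile (354,149)

I choose the small pale one at (410,255). For the probe, the candidates in the rack are the tubes at (190,211) and (190,268) and the tall black handle at (190,240), which I choose. The recess is at about (316,232), with the wells near (277–290, 234–262).

```bash
cat > h.py <<'E'
import numpy as np, cv2
from cell import r
from scipy.spatial.transform import Rotation as R
def ray(n,px):
    c=r.camera_info(n);K=c["K"];Rm=cv2.Rodrigues(c["rvec"])[0]
    d=cv2.undistortPoints(np.array([[px]],float),K,np.array([c["k1"],0,0,0.]))[0,0]
    return -Rm.T@c["tvec"], Rm.T@np.array([d[0],d[1],1.])
def plane(n,px,z):
    o,d=ray(n,px); return o+d*(z-o[2])/d[2]
def proj(n,P):
    c=r.camera_info(n)
    return cv2.projectPoints(np.array([P],float),c["rvec"],c["tvec"],c["K"],np.array([c["k1"],0,0,0.]))[0][0,0]
def tri(p1,p2):
    o1,d1=ray("top",p1);o2,d2=ray("side",p2)
    s=np.linalg.lstsq(np.c_[d1,-d2],o2-o1,rcond=None)[0]
    a,b=o1+s[0]*d1,o2+s[1]*d2
    return (a+b)/2,np.linalg.norm(a-b)
def delta(target,yaw=None):
    """shift (cm, tool axes) and twist (rad) to TCP target, tool pointing down with yaw deg"""
    o=r.get_obs();C=R.from_euler("xyz",o["orientation"],degrees=True)
    dp=C.inv().apply(np.array(target)-o["tcp_pos"])*100
    tw=(C.inv()*R.from_euler("xyz",[180,0,yaw if yaw is not None else o["orientation"][2]],degrees=True)).as_rotvec()
    return dp.round(2),tw.round(4)
E
python3 - <<'E'
from h import *
im=cv2.imread("pics/top0.png"); s=cv2.imread("pics/side0.png")
g=lambda a:np.clip(255*(a/255.)**.6,0,255).astype(np.uint8)
a=cv2.resize(g(im[195:285,250:450]),None,fx=3.9,fy=3.9,interpolation=cv2.INTER_CUBIC)
b=cv2.resize(g(im[195:285,170:220]),None,fx=2.5,fy=2.5,interpolation=cv2.INTER_CUBIC)
c=cv2.resize(g(s[200:290,285:445]),None,fx=2.5,fy=2.5,interpolation=cv2.INTER_CUBIC)
w=np.zeros((225,780,3),np.uint8);w[:b.shape[0],:b.shape[1]]=b;w[:,130:130+c.shape[1]]=c[:225]
d=cv2.resize(g(s[260:350,180:260]),None,fx=2.5,fy=2.5,interpolation=cv2.INTER_CUBIC);w[:,540:540+d.shape[1]]=d
cv2.imwrite("pics/crop.png",np.vstack([a,w]))
for n,px,z in [("dish",(410,255),.018),("black",(377,261),.018),("brown",(417,219),.018),("turq",(450,251),.018),("recess",(316,232),.05),("probe",(190,240),.1),("rackA",(193,201),.052),("rackB",(193,279),.052)]:
    print(n,plane("top",px,z).round(3))
for q in [(326,201),(347,242),(284,275),(263,235)]: print("warm",plane("top",q,.05).round(3))
hsv=cv2.cvtColor(im,cv2.COLOR_BGR2HSV)
print([ (q,hsv[q[1],q[0]].tolist(),im[q[1],q[0]].tolist()) for q in [(410,255),(430,270),(316,232),(300,250),(190,225)]])
E
```

```text
dish [ 0.473 -0.301  0.018]
black [ 0.454 -0.207  0.018]
brown [ 0.576 -0.321  0.018]
turq [ 0.487 -0.415  0.018]
recess [ 0.533 -0.031  0.05 ]
probe [0.506 0.31  0.1  ]
rackA [0.614 0.318 0.052]
rackB [0.396 0.31  0.052]
warm [ 0.621 -0.058  0.05 ]
warm [ 0.507 -0.119  0.05 ]
warm [0.412 0.056 0.05 ]
warm [0.522 0.118 0.05 ]
[((410, 255), [44, 38, 100], [85, 100, 93]), ((430, 270), [41, 36, 100], [86, 100, 95]), ((316, 232), [75, 16, 97], [94, 97, 91]), ((300, 250), [86, 18, 98], [97, 98, 91]), ((190, 225), [8, 215, 63], [10, 24, 63])]
```

View pics/crop.png

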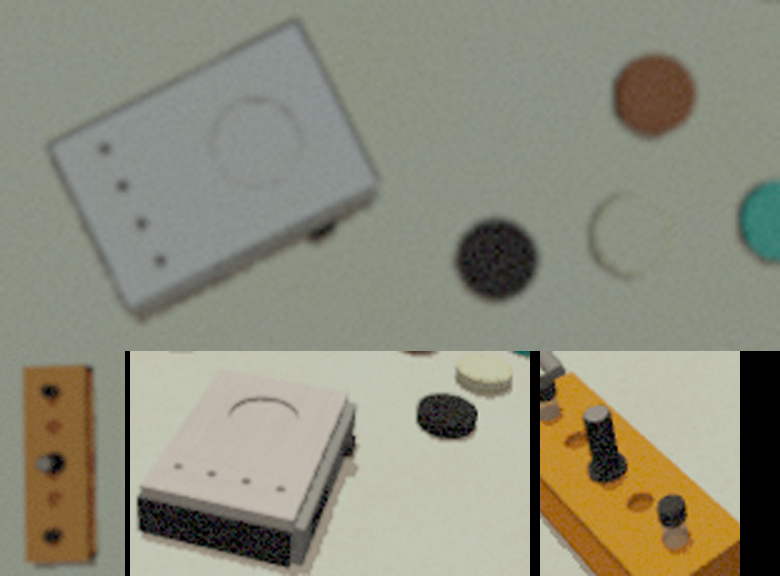

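The crop confirms the choice. The pale small dish is at about (411,255), the wells run from (277,233) to (291,262), the recess is at (315.5,231.5), and the probe is the tall black handle with the collar. Next I'll measure them more precisely.

```bash
python3 - <<'E'
from h import *
avg={n:np.mean([r.get_image(n).astype(float) for _ in range(6)],0) for n in("top","side")}
np.savez("avg.npz",**avg)
T=avg["top"];G=T.mean(2)
# wells: dark centroid
W=[]
for q in [(276.7,233.2),(281.5,242.7),(286.2,252.2),(291,262)]:
    x,y=map(round,q);p=G[y-4:y+5,x-4:x+5];w=np.clip(np.median(p)-p-3,0,None)
    yy,xx=np.mgrid[-4:5,-4:5];W.append((x+(w*xx).sum()/w.sum(),y+(w*yy).sum()/w.sum()))
W=np.array(W);PW=np.array([plane("top",q,.05) for q in W]);print("wells px",W.round(1).tolist());print(PW.round(4),np.linalg.norm(np.diff(PW,axis=0),axis=1))
# circles by Hough on upscaled crops
def circ(q,half,rr,z):
    x,y=map(int,q);c=T[y-half:y+half,x-half:x+half].mean(2);k=8
    c=cv2.GaussianBlur(cv2.resize(c,None,fx=k,fy=k,interpolation=cv2.INTER_CUBIC),(0,0),4)
    c=cv2.normalize(c,None,0,255,cv2.NORM_MINMAX).astype(np.uint8)
    h=cv2.HoughCircles(c,cv2.HOUGH_GRADIENT,1,300,param1=30,param2=8,minRadius=int((rr-1)*k),maxRadius=int((rr+1)*k))
    h=h[0,0];p=((h[0]+.5)/k-.5+x-half,(h[1]+.5)/k-.5+y-half);print(np.round(p,2),h[2]/k,plane("top",p,z).round(4));return p
f=504/1.4
circ((411,255),16,10.4,.018);circ((377,261),16,10.4,.018);circ((417,219),16,10.4,.018)
circ((316,232),17,11.5,.05)
# dish side mask by blue deficit
S=avg["side"];sat=(S[:,:,0]-S[:,:,2])/S[:,:,0].clip(1)
m=((sat>.5*(np.median(sat[203:216,420:433])+np.median(sat[225:240,440:470])))).astype(np.uint8)
print(np.median(sat[203:216,420:433]),np.median(sat[225:240,440:470]))
n,l,st,ce=cv2.connectedComponentsWithStats(m[190:230,405:450]);print(st.tolist(),(ce+[405,190]).round(1).tolist())
# probe: dark blob on top
o=T[:,:,0]-T[:,:,2]
print(np.round(o[230:251,180:201:2]).astype(int))
E
```

```text
wells px [[276.3, 232.8], [281.0, 242.3], [285.8, 251.9], [290.6, 261.5]]
[[0.5292 0.0805 0.05  ]
 [0.5028 0.0667 0.05  ]
 [0.4762 0.0525 0.05  ]
 [0.4498 0.0384 0.05  ]] [0.02979559 0.03015021 0.03000077]
[410.88 254.38] 10.8875 [ 0.4747 -0.3037  0.018 ]
[376.88 261.  ] 10.6 [ 0.4539 -0.2068  0.018 ]
[417.12 218.62] 10.6125 [ 0.5773 -0.321   0.018 ]
[315.25 231.12] 12.2875 [ 0.5359 -0.029   0.05  ]
0.22424892703862664 0.13429752066115713
[[0, 0, 45, 40, 1349], [0, 0, 6, 13, 58], [10, 10, 23, 19, 339], [35, 12, 1, 1, 1], [38, 13, 4, 1, 4], [43, 13, 1, 1, 1], [3, 27, 1, 1, 1], [0, 28, 2, 2, 2], [5, 28, 1, 1, 1], [7, 28, 2, 3, 4], [10, 29, 1, 1, 1], [0, 31, 1, 1, 1], [3, 30, 5, 5, 8], [13, 31, 1, 1, 1], [15, 31, 1, 1, 1], [10, 32, 2, 2, 3], [13, 33, 1, 2, 2], [15, 33, 4, 3, 5], [3, 35, 2, 2, 3], [0, 37, 2, 2, 2], [8, 36, 2, 2, 2], [14, 36, 2, 4, 6], [4, 38, 2, 2, 3], [7, 39, 1, 1, 1], [17, 38, 1, 1, 1]] [[428.5, 209.7], [406.9, 195.2], [426.2, 209.2], [440.0, 202.0], [444.5, 203.0], [448.0, 203.0], [408.0, 217.0], [405.5, 218.5], [410.0, 218.0], [412.8, 219.0], [415.0, 219.0], [405.0, 
[... 272 characters left out ...]
71 72 72 72 70]
 [61 72 73 71 72 72 72 72 71 71 71]
 [60 73 72 72 72 72 74 73 72 72 71]
 [60 72 73 73 72 67 64 69 71 72 72]
 [60 72 72 70 64 48 41 54 71 71 72]
 [57 72 70 58 41 23 16 34 66 72 71]
 [55 74 63 32 15  5  2 14 55 71 72]
 [55 73 50 12  7  2  0  4 48 71 71]
 [56 71 40 10  9  4  0  2 46 72 72]
 [55 71 37  8  9  5 -1  2 45 71 71]
 [54 74 45  8  8  4 -1  6 50 72 71]
 [55 72 56 20  9  2  0 22 60 72 72]
 [54 73 67 45 28 16 19 38 68 72 71]
 [55 73 71 67 51 37 40 57 71 71 72]
 [54 72 72 72 64 53 53 67 72 72 72]
 [54 72 73 71 70 63 62 71 72 72 71]
 [54 72 71 72 71 69 68 73 72 70 70]
 [54 72 72 72 72 73 72 72 72 72 72]
 [55 73 72 73 72 72 72 72 72 71 72]
 [55 73 71 71 72 70 68 70 71 71 71]]
```

```bash
python3 - <<'E'
from h import *
A=np.load("avg.npz");T,S=A["top"],A["side"]
print("dish check: measured px 426.2,209.2 ; expected",proj("side",[.4747,-.3037,.009]),"black",proj("side",[.4539,-.2068,.009]))
b=(S[200:250,395:430].mean(2)<40).astype(np.uint8);n,l,st,ce=cv2.connectedComponentsWithStats(b);print(st[1:].tolist(),(ce[1:]+[395,200]).tolist())
# caps: low saturation but brighter
def cap(I,x0,x1,y0,y1):
    c=I[y0:y1,x0:x1];s=c.max(2)-c.min(2);print(np.round(c.mean(2)).astype(int))
cap(T,180,200,232,248)
cap(S,196,216,280,314)
E
```

```text
dish check: measured px 426.2,209.2 ; expected [423.88059431 210.60268548] black [409.24785808 227.21523082]
[[2, 0, 7, 1, 7], [5, 18, 24, 17, 338]] [[400.0, 200.0], [411.35798816568047, 225.84023668639054]]
[[60 52 51 53 51 53 52 53 53 55 53 55 55 53 53 55 54 54 54 53]
 [60 53 52 53 53 53 53 54 53 54 55 54 52 54 52 55 55 54 53 54]
 [60 53 52 53 53 53 54 52 53 53 50 49 48 50 52 54 54 54 55 54]
 [61 51 53 51 53 52 52 50 48 43 37 35 34 36 44 49 53 54 54 52]
 [62 52 54 53 52 50 48 45 36 28 18 15 14 19 27 39 50 53 54 54]
 [62 53 52 53 50 46 46 43 36 23 11  4  5  7 13 28 42 51 55 53]
 [63 53 52 53 50 48 49 50 46 34 18  3  1  2  7 20 37 49 55 53]
 [61 54 54 49 50 52 54 55 52 44 25  5  1  0  3 15 34 50 54 53]
 [62 52 52 49 50 50 55 56 53 46 27 10  2  2  3 14 33 50 54 54]
 [62 52 51 49 48 48 52 52 51 40 20  4  0  2 10 20 38 49 54 54]
 [63 53 53 51 50 45 46 43 39 28 12  4  3  8 16 31 45 52 54 54]
 [64 52 53 53 52 50 46 41 30 19 13  9 12 19 29 39 50 53 54 55]
 [63 53 53 53 53 51 49 44 34 25 23 21 25 31 40 48 53 55 55 54]
 [61 52 52 53 52 53 53 50 44 37 34 32 36 42 49 52 52 54 52 53]
 [62 53 51
[... 2307 characters left out ...]
  16  20
   19  84]
 [ 90  88  74  41  16   9   2   4   6   9   3   7   7   8   4   6   9  14
   17  84]
 [ 89  89  74  42  19  15  10   7   5   4  10   7  11   5   6   6  13   7
   21  85]
 [ 89  87  75  43  16  13   9  12  12   9  10   8  11   8  12  10  10  12
   50  86]
 [ 91  90  83  56  20  20  15   6  10   7   6   8  13   2   8   7  11  33
   83  90]
 [ 91  88  90  65  21  18  12   7  11   8   8   9   5   8   9  12  33  56
   63  86]
 [ 88  90  90  77  45  17   7   8  11   9   9   7  12  11  23  35  56  66
   85  91]
 [ 89  90  88  89  77  59  43  29  21  20  20  31  31  38  55  60  58  85
   91  88]
 [ 88  90  89  88  87  88  82  67  51  44  47  57  58  57  60  66  66  86
   90  90]]
```

```bash
python3 - <<'E'
from h import *
print("cap",tri((186.9,239.6),(201.9,284.3)),plane("top",(186.9,239.6),.102))
for n,t,s in [("dish",(410.9,254.5),(426.2,208.5)),("black",(376.9,261),(411.4,225))]: print(n,tri(t,s))
for n in("top","side"): print(n,ray(n,(320,200))[0].round(3))
p=plane("top",(186.9,239.6),.102)
print(delta([p[0],p[1],.14],180),delta([p[0],p[1],.06],180))
E
```

```text
cap (array([0.50571807, 0.31520557, 0.10625847]), np.float64(0.0040137992238884635)) [0.50660064 0.31809307 0.102     ]
dish (array([ 0.47241485, -0.30542275,  0.01597807]), np.float64(0.004447672265354117))
black (array([ 0.45210902, -0.20828277,  0.01592504]), np.float64(0.004152188727580021))
top [ 0.541 -0.033  1.471]
side [0.045 0.485 0.522]
(array([-33.79, -13.14,   9.13]), array([ 0.    , -0.    , -0.4098])) (array([-33.79, -13.14,  17.13]), array([ 0.    , -0.    , -0.4098]))
```

Emit:
move_arm(
  claw=[0, 0, 0, 0, 0],
  delta_pos=[
    [-33.8, -13.1, 4],
    [-33.8, -13.1, 4],
    [-33.8, -13.1, 4],
    [-33.8, -13.1, 4],
    [-33.8, -13.1, 4],
  ],
  twist=[
    [0, 0, -0.41],
    [0, 0, -0.41],
    [0, 0, -0.41],
    [0, 0, -0.41],
    [0, 0, -0.41],
  ],
)

```text
time_s: 1.2
tcp_pos: [0.4271, 0.397, 0.2038]
orientation: [180.0, 0.0, -180.0]
wrist_force: [0.8, -0.1, -0.4]
gripper_width: 1.001
grasp_force: 0.0
```

```bash
python3 -c "
from h import *
print(delta([.506,.317,.14],180))"
```

```text
(array([-7.89, -8.01,  6.38]), array([0.0004, 0.0003, 0.0004]))
```

Emit:
move_arm(
  claw=[0, 0, 0, 0, 0],
  delta_pos=[
    [-7.9, -8.0, 3],
    [-7.9, -8.0, 6.4],
    [-7.9, -8.0, 6.4],
    [-7.9, -8.0, 6.4],
    [-7.9, -8.0, 6.4],
  ],
  twist=[
    [0, 0, 0],
    [0, 0, 0],
    [0, 0, 0],
    [0, 0, 0],
    [0, 0, 0],
  ],
)

```text
time_s: 1.7
tcp_pos: [0.5048, 0.3183, 0.1395]
orientation: [-180.0, -0.1, 179.9]
wrist_force: [-1.1, 0.6, -0.1]
gripper_width: 0.999
grasp_force: 0.0
```

```bash
python3 -c "
from h import *
im=r.get_image('side')[:,:,::-1]
cv2.imwrite('pics/s1.png',cv2.resize(im[150:350,120:320],None,fx=3,fy=3,interpolation=cv2.INTER_CUBIC))
print(r.get_obs()['tcp_pos'],delta([.506,.317,.061],180))"
```

```text
[0.50434707 0.3196782  0.14026297] (array([-0.17, -0.28,  7.93]), array([ 0.0012, -0.0002,  0.0009]))
```

View pics/s1.png

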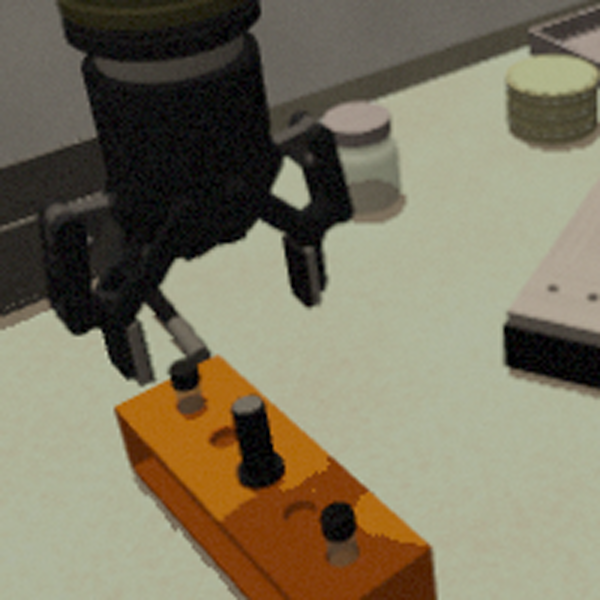

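The open fingers straddle the handle (its cap is at crop (250,405)) and both tubes are clear, so I'm going down to grasp.

Emit:
move_arm(
  claw=[0, 0, 0, 0.3, 0.6],
  delta_pos=[
    [0, 0, 4],
    [0, 0, 7.8],
    [0, 0, 7.8],
    [0, 0, 7.8],
    [0, 0, 7.8],
  ],
  twist=[
    [0, 0, 0],
    [0, 0, 0],
    [0, 0, 0],
    [0, 0, 0],
    [0, 0, 0],
  ],
)

```text
time_s: 2.25
tcp_pos: [0.5055, 0.3203, 0.0643]
orientation: [179.9, 0.2, -179.9]
wrist_force: [0.2, 0.3, 0.5]
gripper_width: 0.694
grasp_force: 0.0
```

Emit:
move_arm(
  claw=[1, 1, 1, 1, 1],
  delta_pos=[
    [0, 0, 0],
    [0, 0, 0],
    [0, 0, 0],
    [0, 0, 0],
    [0, 0, 0],
  ],
  twist=[
    [0, 0, 0],
    [0, 0, 0],
    [0, 0, 0],
    [0, 0, 0],
    [0, 0, 0],
  ],
)

```text
time_s: 2.75
tcp_pos: [0.5053, 0.3188, 0.0631]
orientation: [180.0, 0.1, 180.0]
wrist_force: [-1.3, -1.0, 6.1]
gripper_width: 0.193
grasp_force: 58.3
```

Emit:
move_arm(
  claw=[1, 1, 1, 1, 1],
  delta_pos=[
    [0, 0, -3],
    [0, 0, -7],
    [0, -3, -7.5],
    [0, -8, -7.5],
    [0, -13, -7.5],
  ],
  twist=[
    [0, 0, 0],
    [0, 0, 0],
    [0, 0, 0],
    [0, 0, 0],
    [0, 0, 0],
  ],
)

```text
time_s: 3.25
tcp_pos: [0.5048, 0.1879, 0.1376]
orientation: [180.0, 0.1, -179.9]
wrist_force: [0.8, -0.7, -1.1]
gripper_width: 0.195
grasp_force: 58.6
```

Emit:
move_arm(
  claw=[1, 1, 1, 1, 1],
  delta_pos=[
    [0, -5, 0],
    [0, -10, 0],
    [0.2, -12, 0],
    [0.2, -12, 0],
    [0.2, -12, 0],
  ],
  twist=[
    [0, 0, 0],
    [0, 0, 0],
    [0, 0, 0],
    [0, 0, 0],
    [0, 0, 0],
  ],
)

```text
time_s: 3.75
tcp_pos: [0.503, 0.0686, 0.1373]
orientation: [180.0, 0.0, 179.9]
wrist_force: [0.8, 0.0, -0.2]
gripper_width: 0.193
grasp_force: 58.6
```

```bash
python3 - <<'E'
from h import *
o=r.get_obs();print(o["tcp_pos"],o["orientation"],o["wrist_force"],o["gripper_width"])
a=np.mean([r.get_image("side").astype(float) for _ in range(4)],0)[:,:,::-1];np.save("s2.npy",a)
cv2.imwrite("pics/s2.png",cv2.resize(a[170:290,270:420].astype(np.uint8),None,fx=5,fy=5,interpolation=cv2.INTER_CUBIC))
E
```

```text
[0.50301214 0.0685618  0.13725145] [1.79970353e+02 3.94208123e-02 1.79943126e+02] [ 0.83612782  0.02406004 -0.15471534] 0.19271717582675413
```

View pics/s2.png

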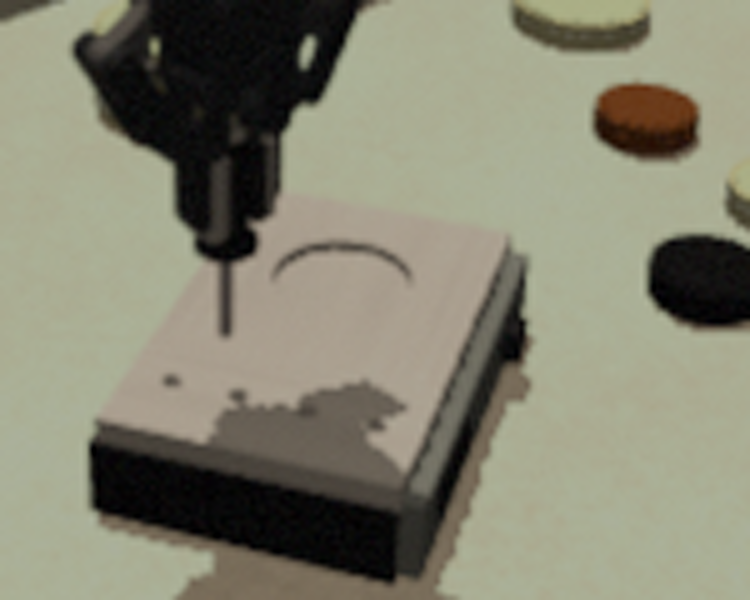

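Tip at about px (315,237) and the second well at about (317.5,249). The stem looks straight. Next I'll work out the tip-to-well offset within this one camera.

```bash
python3 - <<'E'
from h import *
f=lambda c:((c[0]+.5)/5-.5+270,(c[1]+.5)/5-.5+170)
g=np.load("s2.npy").mean(2)
ws=[f(c) for c in [(172,380),(238,397),(307,412),(376,426)]]
PW=np.array([plane("side",w,.05) for w in ws]);print(PW.round(4))
for zt in (.080,.082,.084):
    t=plane("side",f((226,335)),zt);print(zt,t.round(4),(PW[1]-t)[:2].round(4))
t=plane("side",f((226,335)),.082)
print("tip offset from tcp (side)",t[:2]-r.get_obs()["tcp_pos"][:2])
E
```

```text
[[0.5307 0.0738 0.05  ]
 [0.5032 0.061  0.05  ]
 [0.4764 0.0468 0.05  ]
 [0.4506 0.0324 0.05  ]]
0.08 [0.5083 0.0633 0.08  ] [-0.0052 -0.0022]
0.082 [0.5062 0.0652 0.082 ] [-0.0031 -0.0041]
0.084 [0.5041 0.0671 0.084 ] [-0.001 -0.006]
tip offset from tcp (side) [ 0.00333899 -0.00501826]
```

Emit:
move_arm(
  claw=[1, 1, 1, 1],
  delta_pos=[
    [0.15, -0.3, 1.5],
    [0.15, -0.3, 2.7],
    [0.15, -0.3, 2.7],
    [0.15, -0.3, 2.7],
  ],
  twist=[
    [0, 0, 0],
    [0, 0, 0],
    [0, 0, 0],
    [0, 0, 0],
  ],
)

```text
time_s: 4.35
tcp_pos: [0.5012, 0.0662, 0.1096]
orientation: [180.0, -0.1, -179.9]
wrist_force: [-0.5, -0.8, -0.9]
gripper_width: 0.196
grasp_force: 58.6
```

```bash
python3 - <<'E'
from h import *
o=r.get_obs();print(o["tcp_pos"],o["wrist_force"])
a=np.mean([r.get_image("side").astype(float) for _ in range(6)],0)[:,:,::-1];np.save("s3.npy",a)
cv2.imwrite("pics/s3.png",cv2.resize(np.clip(a[230:265,295:355]*1.3,0,255).astype(np.uint8),None,fx=12,fy=12,interpolation=cv2.INTER_CUBIC))
E
```

```text
[0.50117082 0.06615801 0.10963268] [-0.46364215 -0.80137171 -0.91421329]
```

View pics/s3.png

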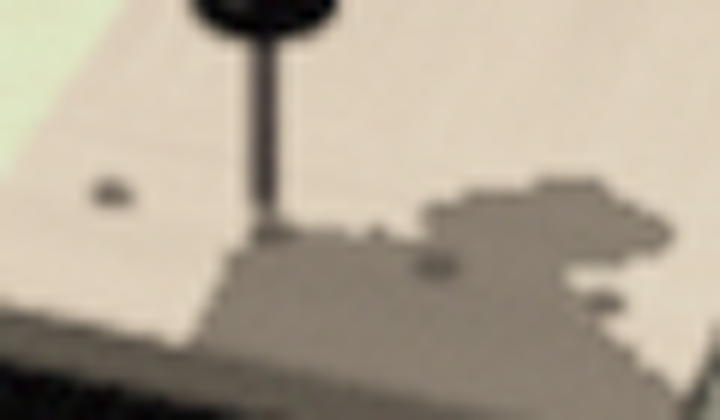

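```bash
python3 - <<'E'
from h import *
f=lambda c:((c[0]+.5)/12-.5+295,(c[1]+.5)/12-.5+230)
PW=np.array([plane("side",f(w),.05) for w in [(112,193),(272,232),(437,266),(604,302)]]);print(PW.round(4),np.linalg.norm(np.diff(PW,axis=0),axis=1))
m=PW.mean(0);u=np.array([.883,.469,0])
b=m+u*.015
for zt in (.0525,.0545):
    t=plane("side",f((264,212)),zt);print(zt,t.round(4),(PW[1]-t)[:2].round(4),(b-t)[:2].round(4))
E
```

```text
[[0.5308 0.074  0.05  ]
 [0.5035 0.0607 0.05  ]
 [0.4772 0.0462 0.05  ]
 [0.4507 0.032  0.05  ]] [0.03040569 0.03008192 0.02997437]
0.0525 [0.5062 0.0601 0.0525] [-0.0028  0.0006] [-0.0024  0.0001]
0.0545 [0.5043 0.0619 0.0545] [-0.0008 -0.0012] [-0.0005 -0.0017]
```

Emit:
move_arm(
  claw=[1, 1, 1, 1, 1],
  delta_pos=[
    [0.08, -0.12, 0],
    [0.08, -0.12, 0.3],
    [0.08, -0.12, 0.6],
    [0.08, -0.12, 0.8],
    [0.08, -0.12, 0.8],
  ],
  twist=[
    [0, 0, 0],
    [0, 0, 0],
    [0, 0, 0],
    [0, 0, 0],
    [0, 0, 0],
  ],
)

```text
time_s: 5.15
tcp_pos: [0.5008, 0.0641, 0.1015]
orientation: [-180.0, 0.0, -180.0]
wrist_force: [1.2, -0.9, -1.4]
gripper_width: 0.195
grasp_force: 58.4
```

Emit:
move_arm(
  claw=[1, 1, 1, 1, 1],
  delta_pos=[
    [0, 0, 0.3],
    [0, 0, 0.6],
    [0, 0, 0.9],
    [0, 0, 1.2],
    [0, 0, 1.2],
  ],
  twist=[
    [0, 0, 0],
    [0, 0, 0],
    [0, 0, 0],
    [0, 0, 0],
    [0, 0, 0],
  ],
)

```text
time_s: 5.65
tcp_pos: [0.5008, 0.0641, 0.0895]
orientation: [-180.0, 0.0, -180.0]
wrist_force: [3.3, -2.3, -2.5]
gripper_width: 0.192
grasp_force: 58.5
```

Emit:
move_arm(
  claw=[1, 1, 1, 1, 1],
  delta_pos=[
    [-0.04, -0.04, 0.2],
    [-0.04, -0.04, 0.4],
    [-0.04, -0.04, 0.6],
    [-0.04, -0.04, 0.7],
    [-0.04, -0.04, 0.7],
  ],
  twist=[
    [0, 0, 0],
    [0, 0, 0],
    [0, 0, 0],
    [0, 0, 0],
    [0, 0, 0],
  ],
)

```text
time_s: 6.15
tcp_pos: [0.5009, 0.064, 0.0827]
orientation: [180.0, -0.0, -180.0]
wrist_force: [2.4, -0.7, 0.1]
gripper_width: 0.192
grasp_force: 58.7
```

Emit:
move_arm(
  claw=[1, 1, 1, 1],
  delta_pos=[
    [0, 0, 0.15],
    [0, 0, 0.3],
    [0, 0, 0.4],
    [0, 0, 0.4],
  ],
  twist=[
    [0, 0, 0],
    [0, 0, 0],
    [0, 0, 0],
    [0, 0, 0],
  ],
)

```text
time_s: 6.55
tcp_pos: [0.5009, 0.064, 0.0787]
orientation: [180.0, -0.0, -180.0]
wrist_force: [2.1, -0.9, -1.3]
gripper_width: 0.199
grasp_force: 58.7
```

Emit:
move_arm(
  claw=[1, 1, 1, 1, 1],
  delta_pos=[
    [-0.03, -0.01, 0.4],
    [-0.03, -0.01, 0.8],
    [-0.03, -0.01, 1.1],
    [-0.03, -0.01, 1.4],
    [-0.03, -0.01, 1.4],
  ],
  twist=[
    [0, 0, 0],
    [0, 0, 0],
    [0, 0, 0],
    [0, 0, 0],
    [0, 0, 0],
  ],
)

```text
time_s: 7.05
tcp_pos: [0.501, 0.0638, 0.0643]
orientation: [-180.0, -0.0, -180.0]
wrist_force: [1.8, -1.6, -1.6]
gripper_width: 0.197
grasp_force: 58.7
```

Well b is the open one, so I'm seating the collar.

Emit:
move_arm(
  claw=[1, 1, 1, 1, 1],
  delta_pos=[
    [0, 0, 0.1],
    [0, 0, 0.2],
    [0, 0, 0.3],
    [0, 0, 0.4],
    [0, 0, 0.4],
  ],
  twist=[
    [0, 0, 0],
    [0, 0, 0],
    [0, 0, 0],
    [0, 0, 0],
    [0, 0, 0],
  ],
)

```text
time_s: 7.55
tcp_pos: [0.5011, 0.0639, 0.0611]
orientation: [-180.0, 0.0, -180.0]
wrist_force: [0.3, -1.6, 4.0]
gripper_width: 0.191
grasp_force: 59.5
```

Emit:
move_arm(
  claw=[0, 0, 0, 0, 0],
  delta_pos=[
    [0, 0, 0.1],
    [0, 0, 0],
    [0, 0, 0],
    [0, 0, -3],
    [0, 0, -7],
  ],
  twist=[
    [0, 0, 0],
    [0, 0, 0],
    [0, 0, 0],
    [0, 0, 0],
    [0, 0, 0],
  ],
)

```text
time_s: 8.05
tcp_pos: [0.4996, 0.0638, 0.13]
orientation: [-180.0, -0.3, -180.0]
wrist_force: [1.1, 0.3, -0.2]
gripper_width: 0.999
grasp_force: 0.0
```

```bash
python3 -c "
from h import *
o=r.get_obs();print(o['tcp_pos'],o['gripper_width'],o['qpos'].round(1))
print(delta([.473,-.304,.17],135))
im=r.get_image('side')[:,:,::-1]
cv2.imwrite('pics/s4.png',cv2.resize(im[170:290,270:450],None,fx=4,fy=4,interpolation=cv2.INTER_CUBIC))"
```

```text
[0.49964405 0.06376798 0.13003202] 0.9985332270281834 [  2.1  25.5 -17.3 111.8  10.5  44.5  68.9]
(array([  2.71, -36.78,  -3.97]), array([-0.0023, -0.0045,  0.786 ]))
```

View pics/s4.png

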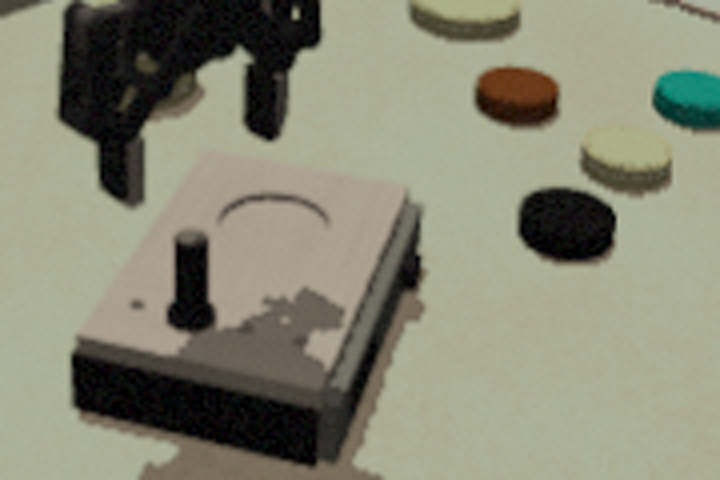

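The thermometer stands upright at crop (190,275), with its collar flat on the warmer. Next is the dish, at crop (626,155).

Emit:
move_arm(
  claw=[0, 0, 0, 0, 0],
  delta_pos=[
    [0, 0, -4],
    [0.8, -5, -4],
    [1.5, -15, -4],
    [2, -20, -4],
    [2.7, -25, -4],
  ],
  twist=[
    [0, 0, 0],
    [0, 0, 0.15],
    [0, 0, 0.3],
    [0, 0, 0.45],
    [0, 0, 0.6],
  ],
)

```text
time_s: 8.6
tcp_pos: [0.4797, -0.1367, 0.1711]
orientation: [180.0, 0.0, 145.3]
wrist_force: [0.8, -0.2, 0.6]
gripper_width: 1.003
grasp_force: 0.0
```

```bash
python3 -c "
from h import *
o=r.get_obs();print(o['tcp_pos'],o['orientation'])
print(delta([.473,-.305,.10],135))"
```

```text
[ 0.4796819  -0.13665322  0.17105264] [1.79983828e+02 4.46312202e-02 1.45310907e+02]
(array([ -9.03, -14.22,   7.11]), array([0.0004, 0.0008, 0.18  ]))
```

Emit:
move_arm(
  claw=[0, 0, 0, 0, 0],
  delta_pos=[
    [-3, -4, 0],
    [-6, -9, 0],
    [-9, -14.2, 3],
    [-9, -14.2, 7],
    [-9, -14.2, 7],
  ],
  twist=[
    [0, 0, 0.15],
    [0, 0, 0.18],
    [0, 0, 0.18],
    [0, 0, 0.18],
    [0, 0, 0.18],
  ],
)

```text
time_s: 9.1
tcp_pos: [0.4702, -0.3053, 0.0961]
orientation: [-179.8, -0.4, 135.0]
wrist_force: [0.1, 0.1, -1.1]
gripper_width: 0.998
grasp_force: 0.0
```

```bash
python3 -c "
from h import *
o=r.get_obs();print(o['tcp_pos'],o['orientation'])
print(delta([.473,-.305,.003],135))
im=r.get_image('side')[:,:,::-1]
cv2.imwrite('pics/s5.png',cv2.resize(im[130:250,360:500],None,fx=5,fy=5,interpolation=cv2.INTER_CUBIC))"
```

```text
[ 0.47021424 -0.30527529  0.09609564] [-179.80027473   -0.38219222  135.01730679]
(array([-0.24,  0.25,  9.31]), array([-0.0035, -0.0067,  0.0003]))
```

View pics/s5.png

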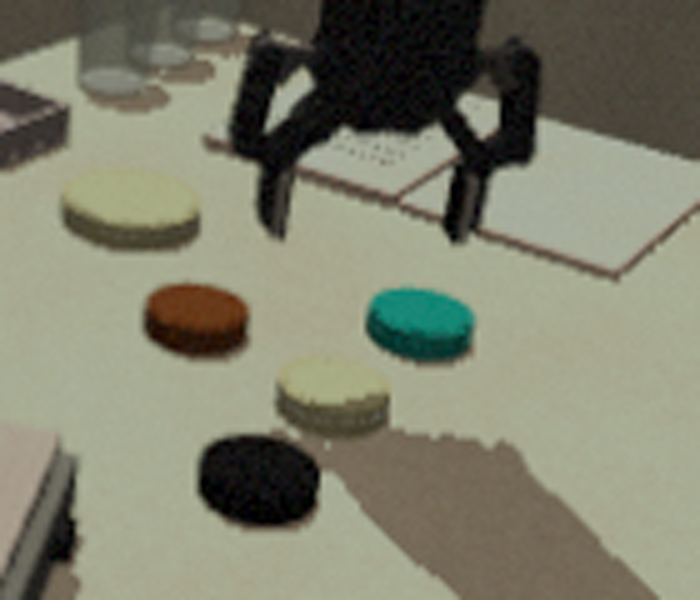

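```bash
python3 -c "
from h import *
o=r.get_obs();print(o['tcp_pos'])
f=lambda p:((np.array(p)-[360,130]+.5)*5-.5).round(0)
x,y,_=o['tcp_pos']
print(f(proj('side',[x,y,.109])),f(proj('side',[x,y,.018])),f(proj('side',[.473,-.305,.018])),f(proj('side',[.4747,-.3037,.018])))
Y=np.array([.0301,.0301,0]);c=np.array([x,y,.109]);print(f(proj('side',c+Y)),f(proj('side',c-Y)))
"
```

```text
[ 0.47156667 -0.3034615   0.09754179]
[355. 241.] [329. 393.] [328. 391.] [324. 391.]
[272. 238.] [438. 243.]
```

The open fingers straddle the pale dish at crop (333,385), and the neighbouring dishes are clear. I'm going down.

Emit:
move_arm(
  claw=[0, 0, 0, 0, 0],
  delta_pos=[
    [0, 0.1, 4],
    [0, 0.1, 7],
    [0, 0.1, 9.2],
    [0, 0.1, 9.4],
    [0, 0.1, 9.4],
  ],
  twist=[
    [0, 0, 0],
    [0, 0, 0],
    [0, 0, 0],
    [0, 0, 0],
    [0, 0, 0],
  ],
)

```text
time_s: 9.65
tcp_pos: [0.4758, -0.3011, 0.0078]
orientation: [180.0, 0.0, 135.4]
wrist_force: [-0.6, 0.0, -0.0]
gripper_width: 1.003
grasp_force: 0.0
```

Emit:
move_arm(
  claw=[0.2, 0.3, 0.5, 1, 1],
  delta_pos=[
    [0, 0, 0],
    [0, 0, 0],
    [0, 0, 0],
    [0, 0, 0],
    [0, 0, 0],
  ],
  twist=[
    [0, 0, 0],
    [0, 0, 0],
    [0, 0, 0],
    [0, 0, 0],
    [0, 0, 0],
  ],
)

```text
time_s: 10.15
tcp_pos: [0.4758, -0.3025, 0.0093]
orientation: [179.9, 0.2, 135.3]
wrist_force: [-2.1, 2.9, 13.8]
gripper_width: 0.659
grasp_force: 60.7
```

Emit:
move_arm(
  claw=[1, 1, 1, 1, 1],
  delta_pos=[
    [0, 0, -1.5],
    [0, 0, -4],
    [0, 0, -8],
    [0, 0, -10],
    [0, 0, -10],
  ],
  twist=[
    [0, 0, 0],
    [0, 0, 0],
    [0, 0, 0],
    [0, 0, 0],
    [0, 0, 0],
  ],
)

```text
time_s: 10.65
tcp_pos: [0.4767, -0.3034, 0.111]
orientation: [179.9, 0.4, 135.3]
wrist_force: [1.3, 0.2, -0.7]
gripper_width: 0.654
grasp_force: 63.6
```

```bash
python3 -c "
from h import *
o=r.get_obs();print(o['tcp_pos'],o['orientation'],o['wrist_force'])
print(delta([.5345,-.0315,.115],135))
im=r.get_image('side')[:,:,::-1]
cv2.imwrite('pics/s6.png',cv2.resize(im[130:250,360:500],None,fx=5,fy=5,interpolation=cv2.INTER_CUBIC))"
```

```text
[ 0.47668958 -0.30337191  0.11096158] [179.90239661   0.39887581 135.30272096] [ 1.32765557  0.2071139  -0.69200921]
(array([15.01, 23.39, -0.47]), array([0.0017, 0.007 , 0.0053]))
```

View pics/s6.png

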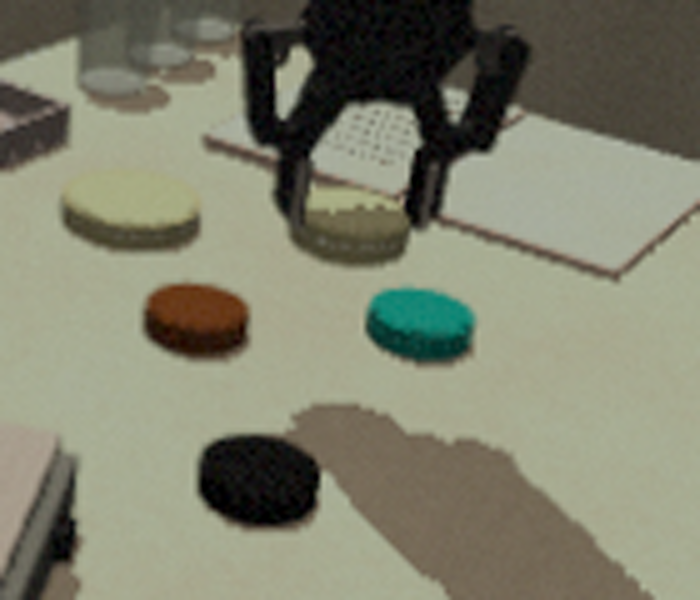

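The dish is held level between the pads at crop (350,225). I'm carrying it to the recess.

Emit:
move_arm(
  claw=[1, 1, 1, 1, 1],
  delta_pos=[
    [2, 3, -1],
    [4, 6.5, -1],
    [6.5, 10, -1],
    [9, 14, -1],
    [11, 17.2, -1],
  ],
  twist=[
    [0, 0, 0],
    [0, 0, 0],
    [0, 0, 0],
    [0, 0, 0],
    [0, 0, 0],
  ],
)

```text
time_s: 11.2
tcp_pos: [0.5172, -0.0996, 0.1161]
orientation: [-180.0, -0.1, 135.4]
wrist_force: [1.9, 0.7, -0.4]
gripper_width: 0.658
grasp_force: 63.7
```

```bash
python3 -c "
from h import *
o=r.get_obs();print(o['tcp_pos'],o['orientation'],o['gripper_width'])
print(delta([.5345,-.0315,.075],135))"
```

```text
[ 0.51721145 -0.0995773   0.11605332] [-1.79988256e+02 -9.60474501e-02  1.35398200e+02] 0.6576862476209491
(array([3.54, 6.06, 4.11]), array([-0.0002, -0.0017,  0.007 ]))
```

Emit:
move_arm(
  claw=[1, 1, 1, 1, 1],
  delta_pos=[
    [2, 3.5, 1],
    [3.5, 6.0, 2],
    [3.5, 6.0, 4.5],
    [3.5, 6.0, 4.9],
    [3.5, 6.0, 4.9],
  ],
  twist=[
    [0, 0, 0],
    [0, 0, 0],
    [0, 0, 0],
    [0, 0, 0],
    [0, 0, 0],
  ],
)

```text
time_s: 11.7
tcp_pos: [0.5336, -0.0359, 0.0667]
orientation: [-179.8, -0.1, 135.3]
wrist_force: [0.5, -0.1, 0.4]
gripper_width: 0.656
grasp_force: 63.8
```

Emit:
move_arm(
  claw=[1, 1],
  delta_pos=[
    [0, 0, 0],
    [0, 0, 0],
  ],
  twist=[
    [0, 0, 0],
    [0, 0, 0],
  ],
)

```text
time_s: 11.9
tcp_pos: [0.5352, -0.0363, 0.0687]
orientation: [180.0, 0.1, 135.2]
wrist_force: [0.4, 0.4, -0.6]
gripper_width: 0.654
grasp_force: 63.8
```

```bash
python3 -c "
from h import *
o=r.get_obs();print(o['tcp_pos'],o['orientation'],o['wrist_force'])
print(delta([.5345,-.0315,.062],135))"
```

```text
[ 0.53524058 -0.03626864  0.06868171] [1.79965371e+02 6.27914209e-02 1.35224250e+02] [ 0.44827769  0.43581472 -0.55227994]
(array([0.39, 0.29, 0.67]), array([0.0006, 0.0011, 0.0039]))
```

Emit:
move_arm(
  claw=[1, 1, 1],
  delta_pos=[
    [0.39, 0.29, 0.4],
    [0.39, 0.29, 0.5],
    [0.39, 0.29, 0.5],
  ],
  twist=[
    [0, 0, 0],
    [0, 0, 0],
    [0, 0, 0],
  ],
)

```text
time_s: 12.2
tcp_pos: [0.534, -0.0303, 0.0629]
orientation: [-180.0, -0.0, 135.3]
wrist_force: [0.1, 0.1, 0.1]
gripper_width: 0.655
grasp_force: 63.8
```

```bash
python3 - <<'E'
from h import *
o=r.get_obs();print(o['tcp_pos'],o['wrist_force'])
a=np.mean([r.get_image("side").astype(float) for _ in range(4)],0)[:,:,::-1]
np.save("s7.npy",a)
cv2.imwrite("pics/s7.png",cv2.resize(np.clip(a[190:260,310:390]*1.5,0,255).astype(np.uint8),None,fx=8,fy=8,interpolation=cv2.INTER_CUBIC))
E
```

```text
[ 0.53401684 -0.03030257  0.06285373] [0.13234327 0.13751173 0.11916075]
```

View pics/s7.png

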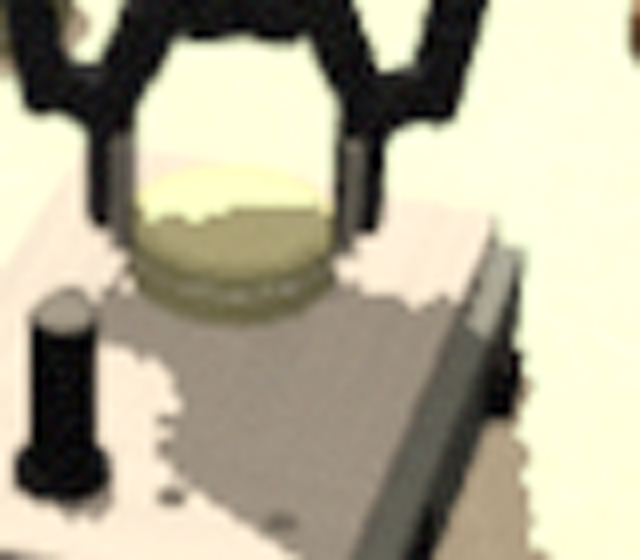

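The held dish spans crop x 133–335, with its front bottom edge at (236,324), just above the recess. I'll cast that front point onto its plane and compare it with the recess in the same camera.

```bash
python3 - <<'E'
from h import *
f=lambda c:((c[0]+.5)/8-.5+310,(c[1]+.5)/8-.5+190)
o,d=ray("side",f((234,324)));h=d.copy();h[2]=0;h/=np.linalg.norm(h)
for z in(.0525,.0535,.0545):
    print(z,(plane("side",f((234,324)),z)+.03*h)[:2].round(4))
# top rim extents at z+.018, left & right edges -> bearing of centre
print("bearing pt",h[:2], "recess side frame est", (.5373,-.0352))
# recess far edge in initial side picture: darkest column profile near centre
S=np.load("avg.npz")["side"].mean(2)
c=proj("side",[.5373,-.0352,.05]);print("recess px",c)
x=int(round(c[0]));col=S[205:245,x-1:x+2].mean(1);i=col[5:25].argmin()+5;print("far edge row",205+i,np.round(col[i-3:i+4]))
hr=ray("side",(x,c[1]))[1];hr[2]=0;hr/=np.linalg.norm(hr)
for rr in(205+i-1.5,205+i-1,205+i-.5): print((plane("side",(x,rr),.05)-.032*hr)[:2].round(4))
# left/right extents of dark arc
E
```

```text
0.0525 [ 0.5403 -0.0419]
0.0535 [ 0.5393 -0.0408]
0.0545 [ 0.5383 -0.0398]
bearing pt [ 0.68525393 -0.72830423] recess side frame est (0.5373, -0.0352)
recess px [337.96727895 225.29951641]
far edge row 219 [149. 140. 106.  75. 120. 148. 148.]
[ 0.539 -0.036]
[ 0.5374 -0.0344]
[ 0.5359 -0.0328]
```

Emit:
move_arm(
  claw=[1, 1, 1, 1, 1],
  delta_pos=[
    [0.1, 0.12, 0],
    [0.1, 0.12, 0.2],
    [0.1, 0.12, 0.4],
    [0.1, 0.12, 0.5],
    [0.1, 0.12, 0.5],
  ],
  twist=[
    [0, 0, 0],
    [0, 0, 0],
    [0, 0, 0],
    [0, 0, 0],
    [0, 0, 0],
  ],
)

```text
time_s: 12.9
tcp_pos: [0.5341, -0.029, 0.0576]
orientation: [-180.0, -0.0, 135.3]
wrist_force: [0.5, 0.2, -0.3]
gripper_width: 0.657
grasp_force: 63.8
```

Emit:
move_arm(
  claw=[1, 1, 1],
  delta_pos=[
    [0, 0, 0.15],
    [0, 0, 0.25],
    [0, 0, 0.25],
  ],
  twist=[
    [0, 0, 0],
    [0, 0, 0],
    [0, 0, 0],
  ],
)

```text
time_s: 13.2
tcp_pos: [0.5342, -0.0289, 0.0552]
orientation: [-180.0, -0.0, 135.3]
wrist_force: [-0.7, 0.2, -1.4]
gripper_width: 0.659
grasp_force: 63.8
```

Emit:
move_arm(
  claw=[1, 1, 1],
  delta_pos=[
    [0, 0, 0.1],
    [0, 0, 0.2],
    [0, 0, 0.2],
  ],
  twist=[
    [0, 0, 0],
    [0, 0, 0],
    [0, 0, 0],
  ],
)

```text
time_s: 13.5
tcp_pos: [0.5344, -0.0289, 0.0544]
orientation: [180.0, 0.0, 135.3]
wrist_force: [-3.4, 0.1, 9.7]
gripper_width: 0.659
grasp_force: 65.3
```

Contact came at the floor height (rim contact would have been 5 mm higher), so I'm releasing and backing off.

Emit:
move_arm(
  claw=[0.2, 0, 0, 0, 0],
  delta_pos=[
    [0, 0, -0.1],
    [0, 0, -0.1],
    [0, 0, -0.1],
    [0, 0, -2],
    [0, 0, -6],
  ],
  twist=[
    [0, 0, 0],
    [0, 0, 0],
    [0, 0, 0],
    [0, 0, 0],
    [0, 0, 0],
  ],
)

```text
time_s: 14.0
tcp_pos: [0.5322, -0.0288, 0.1114]
orientation: [-179.8, -0.3, 135.3]
wrist_force: [0.7, -0.2, -0.2]
gripper_width: 1.004
grasp_force: 0.0
```

Emit:
move_arm(
  claw=[0, 0, 0, 0, 0],
  delta_pos=[
    [0, 0, -5],
    [0, 0, -10],
    [-4, -4, -10],
    [-8, -8, -10],
    [-11, -11, -10],
  ],
  twist=[
    [0, 0, 0],
    [0, 0, 0],
    [0, 0, 0],
    [0, 0, 0],
    [0, 0, 0],
  ],
)

```text
time_s: 14.5
tcp_pos: [0.5352, -0.1802, 0.214]
orientation: [180.0, 0.1, 135.4]
wrist_force: [1.9, -0.5, -0.1]
gripper_width: 0.994
grasp_force: 0.0
```

```bash
python3 - <<'E'
from h import *
print(r.get_obs()["tcp_pos"],r.get_obs()["time_s"])
n={k:np.mean([r.get_image(k).astype(float) for _ in range(5)],0) for k in("side","top")};np.savez("fin.npz",**n)
S=n["side"];sat=(S[:,:,0]-S[:,:,2])/S[:,:,0].clip(1)
c=sat[205:245,315:365];print((c[::2,::2]*100).astype(int))
E
```

```text
[ 0.53520058 -0.18024818  0.21396197] 14.5
[[ 13  12  12  13  13  13  13  13  14  14  14  14  13  14  13  13  12  13
   13  13  13  12  11  12  11]
 [ 13  14  14  14  14  14  14  13  13  13  13  13  14  13  13  13  13  13
   13  14  13  12  11  11  11]
 [ 13  13  14  15  14  15  15  15  15  14  15  14  14  14  13  13  13  14
   14  14  13  13  12  11  13]
 [ 12  13  16  15  15  16  15  16  15  15  16  15  15  14  14  14  14  14
   14  13  12  13  13  13  12]
 [ 13  15  15  15  16  16  15  16  15  18  19  19  18  17  15  15  14  14
   15  15  15  13  13  13  12]
 [ 14  16  16  16  15  16  17  22  24  22  21  21  21  21  24  22  18  15
   15  15  15  16  15  14  15]
 [ 16  16  16  16  16  16  26  22  21  21  21  21  21  21  21  21  23  22
   15  16  16  15  15  15  15]
 [ 15  15  16  16  15  22  24  21  21  21  21  21  21  21  21  21  21  25
   20  15  15  15  15  15  15]
 [ 15  15  16  16  16  22  26  21  21  21  21  21  21  21  21  21  21  24
   21  16  16  15  15  15  16]
 [ 16  15  16  16  16  15  31  23  21  21  21  21  21  21  21  21  22  29
   16  15  16  15  16  16  15]
 [ 16  
[... 343 characters left out ...]
25  33  35  33  32  36  35  32  23  16
   16  16  15  15  15  15  16]
 [ 33 -11  42  21  16  16  16  16  15  17  19  19  19  20  19  17  15  15
   16  15  15  16  16  15  15]
 [ 60  19  -6  16  16  16  15  16  15  16  16  16  16  16  16  16  15  15
   16  15  15  16  16  16  16]
 [ 15   8  32  24  16  16  16  16  16  15  16  15  16  16  15  15  15  16
   16  15  15  15  16  16  18]
 [-10   9  10  18  16  16  16  16  15  15  15  16  16  16  16  15  15  15
   15  16  16  15  16  16  16]
 [-12 -27 -17  14  16  15  15  16  15  15  15  16  16  16  16  14  15  16
   15  16  15  15  16  18  12]
 [-36 -13  -8  19  16  15  16  16  15  15  15  15  15  15  15  14  15  15
   15  15  14  16  16  17  13]]
```

```bash
python3 - <<'E'
from h import *
F=np.load("fin.npz");S,T=F["side"],F["top"]
sat=(S[:,:,0]-S[:,:,2])/S[:,:,0].clip(1)
m=(sat>.185).astype(np.uint8);m[:, :322]=0;m[:,356:]=0;m[:212]=0;m[235:]=0
n,l,st,ce=cv2.connectedComponentsWithStats(cv2.morphologyEx(m,cv2.MORPH_CLOSE,np.ones((3,3))));i=st[1:,4].argmax()+1;print("mask",st[i],ce[i])
for c in(330,334,338,342,346): print(c,S[212:236,c].mean(1).round().astype(int))
# expected front-bottom at top-face level, if seated on axis
for nm,(x,y) in {"rec":(.5373,-.035)}.items():
    h=np.array([.685,-.728])
    fr=np.array([x,y])-.03*h;bk=np.array([x,y])+.03*h
    print("expect rows: back top",proj("side",[*bk,.063]).round(1),"front top",proj("side",[*fr,.063]).round(1),"front at 50",proj("side",[*fr,.05]).round(1))
    p=np.array([.728,.685])*.03
    print("left/right",proj("side",[x+p[0],y+p[1],.063]).round(1),proj("side",[x-p[0],y-p[1],.063]).round(1))
c=T[212:250,296:334].mean(2);k=8
c=cv2.GaussianBlur(cv2.resize(c,None,fx=k,fy=k,interpolation=cv2.INTER_CUBIC),(0,0),4)
c=cv2.normalize(c,None,0,255,cv2.NORM_MINMAX).astype(np.uint8)
h=cv2.HoughCircles(c,cv2.HOUGH_GRADIENT,1,300,param1=30,param2=8,minRadius=80,maxRadius=100)
if h is not None:
    h=h[0,0];p=((h[0]+.5)/k-.5+296,(h[1]+.5)/k-.5+212);print("top",p,h[2]/k,plane("top",p,.063).round(4),"recess .5359 -.029")
hs=(T[:,:,0]-T[:,:,2])/T[:,:,0].clip(1);print("top sat",(hs[214:248:2,296:336:2]*100).astype(int))
E
```

```text
mask [325 213  27  21 471] [337.83864119 223.0955414 ]
330 [154 154 152 151 155 155 156 156 155 156 155 155 149 130  98  75  88  73
  62 106 146 152 153 153]
334 [152 151 152 156 156 157 156 156 156 156 155 156 156 146 128 109  67  76
  76  63  93 136 153 153]
338 [154 153 153 156 156 156 156 157 156 156 155 155 156 156 146 116  76  65
  67  63  61 116 153 154]
342 [155 154 153 155 155 156 155 155 156 155 155 157 156 144 135 126  58  72
  77  60  64 116 151 152]
346 [155 154 155 153 152 156 156 156 155 157 156 155 148 137 117  58  59  60
  55  73 122 151 151 153]
expect rows: back top [338.4 213.7] front top [337.8 227.9] front at 50 [337.6 232.7]
left/right [325. 220.] [351.2 221.2]
top (np.float32(315.375), np.float32(230.75)) 12.15 [ 0.537  -0.0293  0.063 ] recess .5359 -.029
top sat [[ 7  1 -1 -1 -1 -4 -3 -3 -3 -5 -3 -2 -4 -5 -5 -5 -4 -4 -5  9]
 [-1 -1 -2 -4 -2 -3 -4 -4 -3 -2 -2 -3 -3 -4 -4 -4 -5 -7 -7  0]
 [-2 -3 -3 -3 -3 -3 -2 -1 -1 -3 -3 -3 -1 -3 -4 -5 -5 -6 -6 -7]
 [-3 -2 -3 -3 -2 -1  0  0  2  5  8  4  1 -5 -4 -6 -6 -7 -7 -7]
 [-5 -4 -2 -2 -1  0  4  8  9  8  8  8 10  4 -4 -6 -6 -6 -6 -6]
 [-3 -2 -1 -1 -2  3 12  8  5  6  4  6  7 10  5 -4 -5 -6 -6 -5]
 [-2 -2 -2 -2  0 10  8  5  5  5  6  5  4  6  9  0 -5 -5 -6 -6]
 [-1 -3 -3 -2  2  9  6  5  3  4  5  5  4  5  9  2 -6 -6 -6 -4]
 [-2 -3 -3 -2  6 11  6  5  5  5  5  5  5  5  7  6 -3 -5 -2 -4]
 [-3 -3 -2 -2  6 11  4  5  4  5  5  4  5  5  8  6 -2 -3 -3 -3]
 [-3 -2 -4 -3  0 12  6  4  5  5  5  4  4  4 10  4 -2 -3 -3 -5]
 [-3 -3 -4 -2 -1  9  9  6  5  4  4  5  5  8 12  1 -2 -4 -5 -5]
 [-3 -4 -4 -4 -4  1 15 10  6  5  4  7  9 11  2 -4 -5 -5 -5 -5]
 [-2 -3 -4 -5 -4 -4  1 15 12 12 12 11 10  5 -3 -4 -6 -6 -4 -3]
 [-5 -5 -5 -5 -4 -2 -2  0  4  8  6  3 -2 -4 -3 -3 -4 -3 -1 -2]
 [-5 -5 -4 -3 -3 -2 -3 -1 -1 -3 -5 -4 -4 -4 -3 -3 -1 -2 -2 -3]
 [-5 -4 -3 -3 -3 -4 -3 -5 -4 -6 -4 -4 -4 -3 -1 -1 -2 -3 -4 -5]]
```

Both views match the seated prediction: the dish spans cols 325–352, with its back at row 213 and its front edge at row 232.8 against 232.7 expected. The gripper is clear, so I'm handing in.

```bash
python3 -c "
from cell import r
print(r.finish_job())"
```

```text
the job is handed in; nothing more can be done
None
```

I handed the job in at about 15 s: the thermometer is in the open well (the second from the warmer's +x end) with its collar down, the dish lies flat in the recess, both are released, and no verdict was returned.

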